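# Shut the filter drawer and screw it fast

## Robot

A 7-joint arm with a two-finger parallel gripper is mounted at the origin on the work surface; the furniture and walls round the work are solid. World frame = base frame: x ahead of the robot, y to its left, z up, the work surface at z = 0. Lengths are in mm, angles in rad, forces in N, time in s.
With the tool pointing down it reaches from about 425 to 875 mm from the base axis. Payload 8.4 kg.
Tool frame: the origin (TCP) lies midway between the tips of the shut fingers; the grasp point (between the pads) lies 19 mm behind it; z points along the fingers, y is the line along which they close (so a half turn about z gives the same grasp; the last joint's range is limited). The gripper opens to 85 mm and grips with 20 to 120 N. Pads are 22 mm wide; open, the fingers measure 114 mm over their backs; the gripper's body (76 mm by 85 mm) begins 54 mm behind the grasp point. The pads swing forward as they close: fully open they stand 13 mm farther back than shut.
Start: joints at [-1.41, 0.333, 0.04, 1.465, -0.013, 1.343, -0.059], TCP at [166.979, 628.158, 231.308] pointing down, gripper open.
Joint ranges: [-2.58, 2.58], [-0.38, 2.09], [-1.3, 1.39], [0.25, 2.4], [-1.5, 4.64], [0.08, 2.09], [-2.65, 2.65]. Speed limits (rad/s): [2.22, 2.22, 2.79, 2.79, 3.14, 3.14, 3.14].

## Interface

Orientations are given as a unit quaternion [x, y, z, w].
In Python, from rig import r gives the robot as it stands.
- The arm moves only by the tool servo_tool, never from a script. Its argument "deltas" is a list of rows, each a list of 2 entries, a list of its own where there are three numbers: the shift along the tool's x, y, z in mm, then the turn, a rotation vector about the tool's x, y, z in degrees. In form: [[[dx, dy, dz], [wx, wy, wz]], ...]. A call has 1 to 10 rows; each row is the pose to reach, as a shift and turn from the pose commanded when the call began, along the tool's axes at that moment; what a row does not reach only later rows make up. A row lasts 1/10 s, in which the tool goes at most 50 mm and 8.59 degrees, less where a joint would pass 70% of its speed; a pose out of reach is approached as far as the arm can. A call with a gripper value outside its range is refused whole. "claw" is the finger opening in mm, from 0 to 85.4, set as the call begins (left out, the last holds). The fingers move at their own pace and stop on an object; "squeeze" is the grip in N (left out, the last holds). Time passes only in rows, so rows that repeat a pose let the fingers close. It gives the time, the measured TCP pose, the force, the opening and the grip force at its end, in the units of the state.
- r.get_obs(): the state, without advancing time (a new reading comes with each control period).
- r.snapshot(name): name is "scene" or "top"; returns a dict with "image" (400x640x3 uint8, red, green, blue), "mtx" (3x3 intrinsics, pixels), "k1" (the pictures are not rectified: a ray, as slopes to the right and down, at radius r is drawn at 1 + k1 r^2 times it, then the intrinsics apply), "cam_to_world" (4x4, takes a point from camera to world coordinates). Camera axes: x right, y down, z forward; pixel columns grow to the right and rows downward; lengths in mm; the calibration is good to about 2 mm. A picture is of the moment at which its call begins. There is no depth.
- r.close_job(): hands the job in; it is judged then, once.
Trained networks look in the newest picture that a camera, given by its name, has taken for a name from the list of things; names that differ only in an ending like _2 or _b are one class to them, and where a whole thing is asked for, a point or a joint stands for the part that bears it (a point fixed in the world has none). Each returns a list of dicts, best first, with "confidence" (0 to 1); they miss things now and then, are a little off and sometimes report something else, mostly with a low value. They report only what shows in the picture. A call takes as long as a camera call.
- r.search_frame(camera, thing): "xyz" ([x, y, z] in mm, in the coordinates of the camera as it stood for that picture, good to about 4 mm: the middle of the surface that is visible of it).
- r.masks_of(camera, thing): "pixels" (400x640 bool, what is visible of it).
The state is a dict: "t": time; "q": joint angles; "dq": joint speeds; "joint_efforts": joint torques, N m; "tcp_pos": TCP position; "orientation": TCP orientation; "contact_force": force on the tool from outside, world axes, zero at the start; "moment": the same for the moment, N m; "gripper_width": opening from 0.0 (shut) to 1.0 (fully open); "gripper_force": force on a finger pad.
Only numpy, scipy, OpenCV 4.12 (cv2) and the standard library are available. Lean on these libraries where they do the work, as an engineer would, in place of code of your own. Each camera call takes 0.05 s, during which the arm holds its last target. There are 200 camera calls.

## Task

Push the open filter drawer of the small grey unit fully home until it clicks in, then take the screwdriver from its wooden stand, set its blade in the slotted screw on top of the unit and, pressing down, turn the screw clockwise as far as it goes so that it locks the drawer. Put the screwdriver back upright in its stand; turn the screw only with the screwdriver, and leave the other things on the bench alone.

Things in the scene. Friction and masses are not known exactly. Their poses are not given: they have to be found in the camera images.
- filter_unit: grey sheet-steel unit with louvred sides, 130 (x) x 130 (y) x 90 (z) mm, fixed to the bench; origin at the centre of its underside; its drawer faces the unit's -x. The screw's axis stands on the roof 20 mm from the centre towards -x, inside a flat washer 44 mm across and 2 mm thick
- drawer (a joint): opening of the drawer, m: 0 = fully home, grows as it slides out along the unit's -x. It drags with about 1 N; a sprung roller must be pushed over (about 3 N more, over the last 14 mm) and then draws it home and holds it
- drawer_front (a point): middle of the front edge of the drawer's aluminium lip pull; moves with the drawer, axes as the unit's. The lip is 70 mm wide (y) and 8 mm thick (z), 52 mm above the bench, and stands 13 mm in front of the flat drawer front, which is 116 mm wide and reaches from 8 to 66 mm above the bench. When the drawer is home the lip's edge lies 82 mm in front of the unit's centre. Either lip or front may be pushed
- screw_slot (a point): centre of the top face of the steel slotted screw: round head 36 mm across and 12 mm high on the unit's roof; before driving, its top is 110.5 mm above the bench. Turns and sinks with the screw; its x axis runs along the slot, z up. The slot is 24 mm long, 7 mm wide and 6 mm deep, closed at both ends
- screw (a joint): turn of the screw, rad, growing clockwise seen from above: 0 at the start, 1.2 at its stop = fully home. It sinks 4.5 mm per rad (5.4 mm in all), so the blade must follow it down or leaves the slot; it takes about 0.15 N m to turn and stays where it is left. The blade has about 0.15 rad of play in the slot before the screw follows
- driver_grip (a point): screwdriver, 170 mm long, 0.16 kg, standing blade down in the stand; this is the centre of its black handle, 128 mm above the tip; z points up along the tool, x along the blade's width. The handle is an oblong bar 34 mm (x) by 26 mm (y) and 84 mm long with rounded edges, to be held over the 26 mm. Blade 16 mm wide (x), a wedge 2.6 mm thick at the tip and 4.6 mm thick 6 mm above it; shank 12 mm thick
- driver_collar (a point): centre of the underside of the screwdriver's round collar (36 mm across, 6 mm thick, just under the handle), 80 mm above the tip, axes as the handle; it rests on the stand
- stand_hole (a point): centre of the square opening (22 mm wide, chamfered) in the plywood stand's top, 100 mm above the bench; axes as the stand. The stand is 100 x 100 mm at its foot and fixed; its top, 80 (x) x 94 (y) mm, is carried by two side walls at +-39 mm in y; 88 mm deep below the opening. The screwdriver hangs in it by its collar with its tip 20 mm above the bench, in any yaw
- driver: the same screwdriver, origin at the tip of its blade
- screw_lift: the same screw with its shaft (sinks, does not turn), origin on its axis at the level of the washer's top before driving
- spanner: steel spanner, 198 x 32 x 6 mm, lying between unit and stand; a bystander, origin under its centre
- tape_measure: yellow tape measure, 40 x 74 x 66 mm, standing in front of the spanner, towards the robot; a bystander, origin under its centre

How it is judged (in metres and radians):
On the way, in this order (a step that is already met when the one before it is completed fails the run):
1. the drawer is home at its detent (within 2 mm) (value of joint drawer below 0.002 m), for 0.2 s.
2. the screw is more than half way down with the screwdriver pressed into it (value of joint screw above 0.65 rad and contact force between driver and screw_lift above 2 N), for 0.1 s.
3. the screw is home (within 0.1 rad of its stop) (value of joint screw above 1.1 rad), for 0.1 s.
At the end, for the whole second after the job is handed in: the drawer is within 2 mm of home, the screw within 0.1 rad of its stop, and the screwdriver rests upright (within 0.12 rad) in the stand, its collar's underside within 12 mm of the centre of the stand's opening (value of joint drawer below 0.002 m and value of joint screw above 1.1 rad and distance between driver_collar and stand_hole below 0.012 m and angle between driver_grip's own z axis and vertical below 0.12 rad and linear speed of driver below 0.02 m/s); the robot touches nothing.
It fails at once if the screw is touched with the fingers (contact force between the fingers and screw_lift above 1 N).
It fails at once if a bystander (spanner or tape measure) is shifted by more than 30 mm (distance of any of spanner, tape_measure from where it was at the start of the episode above 0.03 m).
It also fails if it takes over 72 s, if anything falls off the work surface, if the arm or the gripper's body presses on something with over 40 N, if the wrist force passes 120 N, or if a joint passes its speed limit or range.

## Working session

There is one attempt and no reset: what is moved stays moved. The work goes in short steps, Python scripts to look and compute and a tool call to move; the robot and the scene stay as the last step left them, time stands still between calls to the robot, and variables do not carry over. Pictures are saved under pics/ and viewed, at most 10 in all, crops included, and the job is handed in when it is done.

Besides the shell and the picture viewer there is one more tool, called after "Emit:" as name([rows], argument=value, ...), one row to a line, values as JSON. servo_tool: Moves the arm, as the interface text tells. Its arguments: {"type":"object","properties":{"deltas":{"type":"array"},"claw":{"type":"number"},"squeeze":{"type":"number"}},"required":["deltas"]}

```bash
mkdir -p pics; ls; cat > h.py <<'E'
import numpy as np, cv2
from rig import r
from scipy.spatial.transform import Rotation as R
def w(cam,p): 
    T=np.array(cam["cam_to_world"]); return T[:3,:3]@np.array(p)+T[:3,3]
def find(name,things):
    s=r.snapshot(name)
    for t in things:
        for d in r.search_frame(name,t)[:2]:
            print(name,t,round(d["confidence"],2),np.round(w(s,d["xyz"]),1))
    return s
def ray(s,u,v):
    K=np.array(s["mtx"]);k=s["k1"];xd=np.array([(u-K[0,2])/K[0,0],(v-K[1,2])/K[1,1]]);x=xd.copy()
    for _ in range(20): x=xd/(1+k*(x@x))
    T=np.array(s["cam_to_world"]);d=T[:3,:3]@np.array([x[0],x[1],1]);return T[:3,3],d
def atz(s,u,v,z):
    o,d=ray(s,u,v);return o+d*(z-o[2])/d[2]
def proj(s,p):
    T=np.array(s["cam_to_world"]);K=np.array(s["mtx"]);c=T[:3,:3].T@(np.array(p)-T[:3,3]);x=c[:2]/c[2];x=x*(1+s["k1"]*(x@x));return K[:2,:2]@x+K[:2,2]
def save(s,f): cv2.imwrite("pics/"+f,np.array(s["image"])[:,:,::-1])
E
python3 - <<'E'
from h import *
o=r.get_obs();print(o)
for c in("scene","top"):
    s=find(c,["filter_unit","drawer_front","screw_slot","driver_grip","driver_collar","stand_hole","spanner","tape_measure"]);save(s,c+"0.png");print(np.round(s["cam_to_world"],3),s["mtx"],s["k1"])
E
```

```text
pics
{'t': 0.0, 'q': array([-1.41017359,  0.33395561,  0.03987612,  1.46624896, -0.01338333,
        1.3432895 , -0.05847569]), 'dq': array([ 4.85053205e-04, -2.91343114e-04, -4.59865899e-04,  3.70392467e-05,
       -7.25591786e-04,  9.66559598e-04,  5.92082727e-04]), 'joint_efforts': array([-4.41479478e-04, -6.58551049e+01,  1.36512101e+00, -4.05561197e+01,
        1.67057599e-02,  1.25105205e-02, -1.18819037e-05]), 'tcp_pos': array([166.91127358, 627.74636402, 230.40331615]), 'orientation': array([ 1.29541777e-01,  9.91573628e-01, -8.16787252e-04, -4.13384606e-05]), 'contact_force': array([-0.17506193,  0.39329746,  0.03996436]), 'moment': array([0.02608713, 0.02494727, 0.00621115]), 'gripper_force': 0.0, 'gripper_width': 0.9996485299760056}
scene filter_unit 0.78 [557.9  75.5  80.2]
scene drawer_front 0.98 [509.8  84.5  44.2]
scene screw_slot 0.56 [575.9 100.6 106.2]
scene driver_grip 0.98 [ 563.2 -239.3  162. ]
scene driver_collar 0.79 [ 564.8 -237.1  160.4]
scene spanner 0.87 [570.4 -66.2   6.6]
scene tape_measure 0.98 [414.1 -90.   53. ]
[[ 7.41000e-01 -5.20000e-01  4.25000e-01
[... 253 characters left out ...]
7.5030403 ]
 [  0.           0.           1.        ]] -0.08088824111332633
top filter_unit 0.97 [564.5  98.   90.9]
top drawer_front 0.87 [509.2  94.3  46.8]
top driver_grip 0.71 [ 563.9 -223.4  182.2]
top stand_hole 0.85 [ 547.4 -215.9  101.2]
top spanner 0.76 [572.2 -67.4   5.4]
top tape_measure 0.76 [421.  -76.8  67.7]
[[ 2.600000e-02 -9.840000e-01  1.780000e-01  3.039700e+02]
 [-1.000000e+00 -2.200000e-02  2.200000e-02 -8.950000e+01]
 [-1.700000e-02 -1.780000e-01 -9.840000e-01  1.161361e+03]
 [ 0.000000e+00  0.000000e+00  0.000000e+00  1.000000e+00]] [[515.4332859   0.        312.1175925]
 [  0.        515.4332859 202.3811673]
 [  0.          0.          1.       ]] -0.10432006553190701
```

```bash
python3 - <<'E'
import cv2,numpy as np
a=cv2.imread("pics/scene0.png");b=cv2.imread("pics/top0.png")
cv2.imwrite("pics/s_a.png",cv2.resize(a,(800,500)))
cv2.imwrite("pics/t_a.png",cv2.resize(b,(800,500)))
E
```

```text
(no output)
```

View pics/s_a.png

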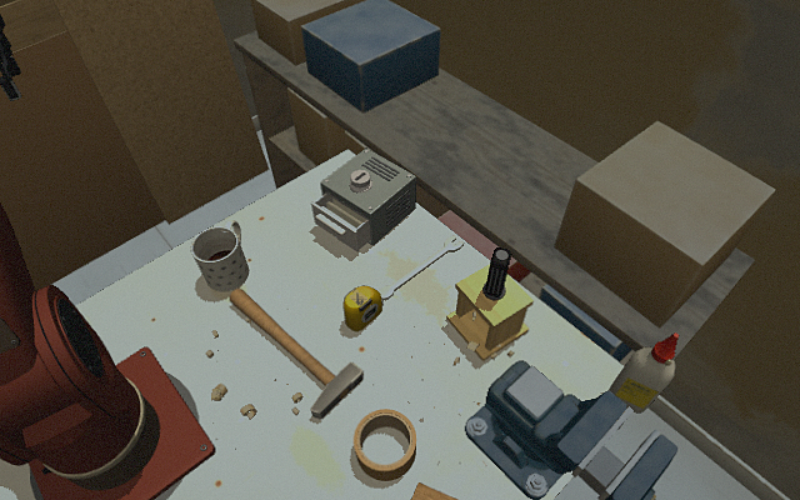

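View pics/t_a.png

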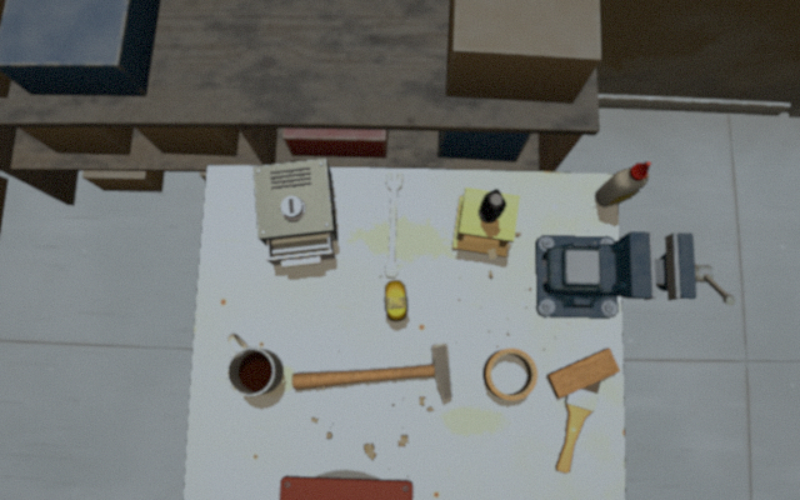

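The scene picture shows the unit with its drawer open (lip at about 335,228; screw at 360,178), the tape measure at 362,307, the spanner at 420,270, and the stand with the driver at 495,275. The top picture shows the screw at 291,206 with its slot nearly along the image rows, and the driver handle at 492,205. Next I'll crop these areas for detail.

```bash
python3 - <<'E'
import cv2,numpy as np
a=cv2.imread("pics/scene0.png");b=cv2.imread("pics/top0.png")
def c(i,x,y,w,h): return cv2.resize(i[y:y+h,x:x+w],(400,300),interpolation=cv2.INTER_CUBIC)
# top unit x195..295,y120..220 ; top stand
m=np.vstack([np.hstack([c(b,190,125,100,75),c(b,340,140,80,60)]),np.hstack([c(a,240,115,100,75),c(a,340,190,100,75)])])
m=cv2.convertScaleAbs(m,alpha=1.2,beta=10)
cv2.imwrite("pics/crop1.png",m)
E
python3 - <<'E'
from h import *
for c in("scene","top"):
    s=r.snapshot(c)
    for t in["filter_unit","screw_slot","driver_grip","drawer_front","stand_hole","screw_lift"]:
        for d in r.masks_of(c,t)[:1]:
            m=np.array(d["pixels"]);y,x=np.nonzero(m)
            if len(x)<5: continue
            rc=cv2.minAreaRect(np.c_[x,y].astype(np.float32))
            print(c,t,round(d["confidence"],2),len(x),x.min(),x.max(),y.min(),y.max(),np.round([x.mean(),y.mean()],1),np.round(cv2.boxPoints(rc),1).tolist())
E
```

```text
scene filter_unit 0.95 4595 249 333 118 201 [291.5 159.4] [[237.3000030517578, 162.1999969482422], [298.70001220703125, 105.19999694824219], [344.6000061035156, 154.60000610351562], [283.20001220703125, 211.60000610351562]]
scene screw_slot 0.54 165 281 295 136 149 [288.  142.7] [[281.0, 136.0], [295.0, 136.0], [295.0, 149.0], [281.0, 149.0]]
scene driver_grip 0.93 632 386 408 198 239 [397.9 219. ] [[384.5, 236.6999969482422], [395.3999938964844, 196.39999389648438], [413.0, 201.1999969482422], [402.0, 241.39999389648438]]
scene drawer_front 0.78 1280 249 296 154 200 [272.7 176.7] [[242.8000030517578, 172.8000030517578], [257.70001220703125, 150.5], [302.70001220703125, 180.5], [287.79998779296875, 202.8000030517578]]
scene stand_hole 0.67 3039 357 427 213 288 [391.6 250.8] [[344.6000061035156, 244.0], [391.0, 200.6999969482422], [437.1000061035156, 250.10000610351562], [390.70001220703125, 293.3999938964844]]
scene screw_lift 0.62 197 280 295 135 149 [287.8 142.1] [[280.0, 135.0], [295.0, 135.0], [295.0, 149.0], [280.0, 149.0]]
top filter_unit 0.75 5014 202 270 127 213 [236.6 169.1]
[... 175 characters left out ...]
7 172 [233.2 164.6] [[225.0, 157.0], [241.0, 157.0], [241.0, 172.0], [225.0, 172.0]]
top driver_grip 0.93 455 382 404 151 178 [392.8 165. ] [[376.0, 167.0], [394.5, 148.5], [409.5, 163.5], [391.0, 182.0]]
top drawer_front 0.63 1227 213 268 186 213 [240.1 199.6] [[211.1999969482422, 191.3000030517578], [265.79998779296875, 185.0], [268.6000061035156, 208.8000030517578], [214.0, 215.1999969482422]]
top stand_hole 0.78 1912 362 415 150 206 [387.2 179.5] [[360.1000061035156, 198.3000030517578], [369.5, 147.60000610351562], [416.79998779296875, 156.3000030517578], [407.5, 207.0]]
top screw_lift 0.73 233 225 241 157 173 [233.  164.8] [[225.0, 157.0], [241.0, 157.0], [241.0, 173.0], [225.0, 173.0]]
```

View pics/crop1.png

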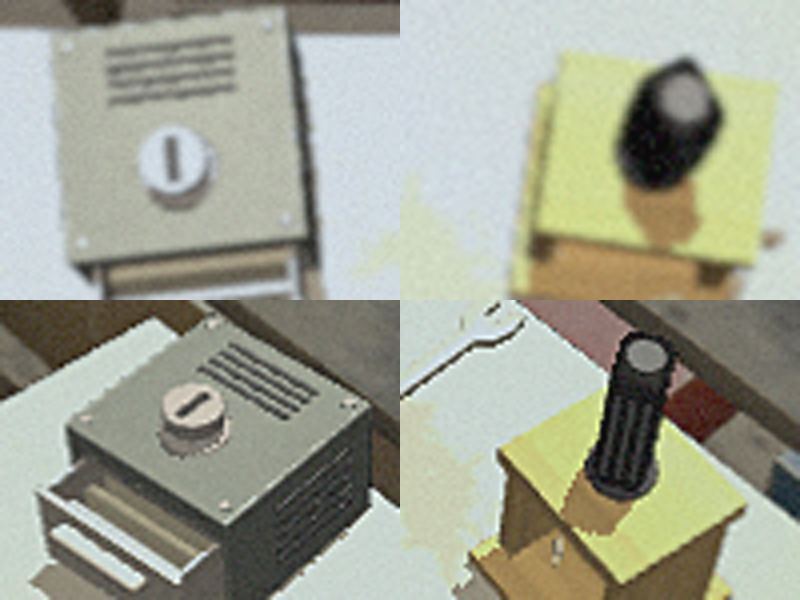

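The crop shows the roof corners sharply in both views. The slot is dark at crop (172,157) in the top view and (192,403) in the scene view, and the driver handle and collar are clear. I'll fit the unit, the slot and the driver as models to both pictures.

```bash
cat > fit.py <<'E'
from h import *
from scipy.optimize import least_squares, minimize
S={c:r.snapshot(c) for c in("scene","top")}
sh=lambda u,v,f,ox,oy:((u+.5)/f-.5+ox,(v+.5)/f-.5+oy)
top=[sh(*p,4,190,125) for p in[(52,40),(285,8),(305,237),(75,262)]]       # BL BR FR FL (image back = +x)
sc=[sh(u,v-300,4,240,115) for u,v in[(212,315),(370,405),(228,527),(68,430)]]
cs=np.array([(65,65),(65,-65),(-65,-65),(-65,65)])
def P(q,l,z):
    c,s=np.cos(q[2]),np.sin(q[2]);return[q[0]+c*l[0]-s*l[1],q[1]+s*l[0]+c*l[1],z]
def res(q,cams):
    out=[]
    for n,pts in cams: 
        for l,p in zip(cs,pts): out+=list(proj(S[n],P(q,l,90))-p)
    return np.array(out)
for cams in([("top",top)],[("scene",sc)],[("top",top),("scene",sc)]):
    f=least_squares(res,[570,98,0],args=(cams,));print([c[0] for c in cams],np.round(f.x,3),"rms px",round(np.sqrt(np.mean(f.fun**2)),2),"screw",np.round(P(f.x,(-20,0),0)[:2],1))
# slot: dark pixels within the head
for n,z in(("top",110.5),("scene",110.5)):
    g=cv2.cvtColor(np.array(S[n]["image"]),cv2.COLOR_RGB2GRAY).astype(float)
    m=np.array(r.masks_of(n,"screw_slot")[0]["pixels"]);m=cv2.erode(m.astype(np.uint8),np.ones((3,3)),iterations=2)>0
    lo,hi=np.percentile(g[m],[3,75]);wt=np.where(m,np.clip((lo+hi)/2+10-g,0,None),0)
    y,x=np.nonzero(wt);ws=wt[y,x];W=np.array([atz(S[n],u,v,z)[:2] for u,v in zip(x,y)])
    mu=(W*ws[:,None]).sum(0)/ws.sum();C=((W-mu)*ws[:,None]).T@(W-mu)/ws.sum();ev,V=np.linalg.eigh(C)
    print(n,"slot c",np.round(mu,1),"ang",round(np.degrees(np.arctan(V[1,1]/V[0,1])),1),"std",np.round(np.sqrt(ev),1))
# driver silhouettes
M={n:np.array(r.masks_of(n,"driver_grip")[0]["pixels"]) for n in S}
def circ(rad,z): return[(rad*np.cos(a),rad*np.sin(a),z) for a in np.linspace(0,2*np.pi,24)]
def box(z,hx=17,hy=13,cr=5): return[(sx*(hx-cr)+cr*np.cos(a),sy*(hy-cr)+cr*np.sin(a),z) for sx in(1,-1) for sy in(1,-1) for a in np.linspace(0,6.28,16)]
def rend(q,n):
    im=np.zeros((1600,2560),np.uint8)
    for part in(circ(18,100)+circ(18,106),box(106)+box(187)+box(190,15,11)):
        p=np.array([proj(S[n],P(q,l[:2],l[2])) for l in part]);h=cv2.convexHull(((p+.5)*4*16).astype(np.int32));cv2.fillConvexPoly(im,h,255,shift=4)
    return cv2.resize(im,(640,400),interpolation=cv2.INTER_AREA)/255.
def cost(q,ns): return sum(np.abs(rend(q,n)-M[n]).sum() for n in ns)
for ns in(["top"],["scene"],["top","scene"]):
    R_=[]
    for y0 in np.radians(np.arange(-90,90,15)):
        f=minimize(lambda p:cost([p[0],p[1],y0],ns),[563,-230],method="Nelder-Mead",options=dict(initial_simplex=[[563,-230],[569,-230],[563,-224]],maxiter=60,xatol=.1));R_.append((round(f.fun,1),int(np.degrees(y0)+(.5 if y0>0 else -.5)),*np.round(f.x,1)))
    print(ns,sorted(R_)[:5],"all",[x[0] for x in R_])
E
python3 fit.py
```

```text
['top'] [5.90453e+02 1.04382e+02 1.46000e-01] rms px 0.91 screw [570.7 101.5]
['scene'] [5.91802e+02 1.00455e+02 1.53000e-01] rms px 0.7 screw [572.   97.4]
['top', 'scene'] [5.91310e+02 1.02901e+02 1.49000e-01] rms px 1.02 screw [571.5  99.9]
top slot c [572.1 103.6] ang 8.1 std [1.6 6.6]
scene slot c [569.7  95.9] ang 44.4 std [4.5 9.8]
['top'] [(np.float64(24.4), 30, np.float64(569.0), np.float64(-229.4)), (np.float64(34.8), 15, np.float64(569.1), np.float64(-229.4)), (np.float64(35.5), 45, np.float64(569.2), np.float64(-229.3)), (np.float64(49.3), -90, np.float64(569.0), np.float64(-229.1)), (np.float64(55.1), 75, np.float64(569.3), np.float64(-229.3))] all [np.float64(49.3), np.float64(55.6), np.float64(67.8), np.float64(82.3), np.float64(98.1), np.float64(85.3), np.float64(60.0), np.float64(34.8), np.float64(24.4), np.float64(35.5), np.float64(61.8), np.float64(55.1)]
['scene'] [(np.float64(45.3), 30, np.float64(570.0), np.float64(-233.0)), (np.float64(85.5), 45, np.float64(570.1), np.float64(-233.1)), (np.float64(97.5), 15, np.float64(569.9), np.float64(-232.9)), (np.float64(1
[... 216 characters left out ...]
np.float64(195.6), np.float64(157.8), np.float64(97.5), np.float64(45.3), np.float64(85.5), np.float64(146.7), np.float64(189.5)]
['top', 'scene'] [(np.float64(128.6), 30, np.float64(570.7), np.float64(-231.9)), (np.float64(168.4), 45, np.float64(570.9), np.float64(-231.5)), (np.float64(169.2), 15, np.float64(569.7), np.float64(-230.7)), (np.float64(243.0), -60, np.float64(570.5), np.float64(-229.9)), (np.float64(243.8), 0, np.float64(569.7), np.float64(-230.9))] all [np.float64(291.5), np.float64(276.2), np.float64(243.0), np.float64(286.2), np.float64(324.1), np.float64(304.3), np.float64(243.8), np.float64(169.2), np.float64(128.6), np.float64(168.4), np.float64(245.6), np.float64(283.3)]
```

```bash
python3 - <<'E'
from h import *
S={c:r.snapshot(c) for c in("scene","top")}
sc=lambda u,v:((u+.5)/4-.5+240,(v-300+.5)/4-.5+115)
q=np.array([591.3,102.9-1.0]);a=.149
def loc(p): d=p[:2]-q; return np.round([d[0]*np.cos(a)+d[1]*np.sin(a),-d[0]*np.sin(a)+d[1]*np.cos(a)],1)
for p in[(52,530),(142,585),(97,560)]: w_=atz(S["scene"],*sc(*p),54);print("lip scene",np.round(w_,1),loc(w_))
# drawer front top rim ends (z 66)
for p in[(38,490),(172,582)]: w_=atz(S["scene"],*sc(*p),66);print("rim scene",np.round(w_,1),loc(w_))
for p,z in[((282,262),56),((322,258),56),((270,256),66),((332,248),66)]:
    w_=atz(S["top"],p[0]*.8,p[1]*.8,z);print("top",np.round(w_,1),loc(w_))
for p,z in[((255,348),90),((255,395),90),((400,290),66)]: print("mug/tape",np.round(atz(S["top"],p[0]*.8,p[1]*.8,z),1))
for t in["drawer_front"]:
  d=r.masks_of("top",t)[0];m=np.array(d["pixels"])
T=R.from_quat(r.get_obs()["orientation"]).as_matrix();print(T.round(3))
g=np.array([430,80,231])-r.get_obs()["tcp_pos"];print("to pre-push, tool axes",np.round(T.T@g,1))
E
```

```text
lip scene [480.7 122.8  54. ] [-106.3   37.1]
lip scene [493.5  53.7  54. ] [-103.9  -33.2]
lip scene [486.   86.2  54. ] [-1.065e+02  1.000e-01]
rim scene [488.1 144.3  66. ] [-95.8  57.2]
rim scene [501.7  35.1  66. ] [-98.6 -52.7]
top [483.7 123.5  56. ] [-103.2   37.3]
top [492.4  53.5  56. ] [-105.   -33.2]
top [492.1 143.2  66. ] [-91.9  55.6]
top [508.7  35.6  66. ] [-91.6 -53.3]
mug/tape [332.2 154.6  90. ]
mug/tape [255.2 150.4  90. ]
mug/tape [438.2 -84.   66. ]
[[-0.966  0.257 -0.   ]
 [ 0.257  0.966 -0.   ]
 [ 0.    -0.    -1.   ]]
to pre-push, tool axes [-3.950e+02 -4.622e+02  3.000e-01]
```

Emit:
servo_tool([
  [[-331, -220, 0], [0, 0, -23.5]],
  [[-331, -220, 0], [0, 0, -23.5]],
  [[-331, -220, 0], [0, 0, -23.5]],
  [[-331, -220, 0], [0, 0, -23.5]],
  [[-331, -220, 0], [0, 0, -23.5]],
  [[-331, -220, 0], [0, 0, -23.5]],
  [[-331, -220, 0], [0, 0, -23.5]],
  [[-331, -220, 0], [0, 0, -23.5]],
  [[-419, -454, 0], [0, 0, -23.5]],
  [[-419, -454, 0], [0, 0, -23.5]],
], claw=0)

```text
t: 3.05
tcp_pos: [440.9, 229.0, 231.2]
orientation: [-0.075, 0.997, -0.0, 0.0]
contact_force: [0.8, -0.4, 0.8]
gripper_width: -0.002
gripper_force: 0.0
```

Emit:
servo_tool([
  [[8, -148, 0], [0, 0, 0]],
  [[8, -148, 0], [0, 0, 0]],
  [[8, -148, 0], [0, 0, 0]],
  [[8, -148, 50], [0, 0, 0]],
  [[8, -148, 100], [0, 0, 0]],
  [[8, -148, 150], [0, 0, 0]],
  [[8, -148, 191], [0, 0, 0]],
  [[8, -148, 191], [0, 0, 0]],
  [[8, -148, 191], [0, 0, 0]],
])

```text
t: 3.95
tcp_pos: [454.7, 83.3, 41.1]
orientation: [-0.075, 0.997, -0.0, -0.0]
contact_force: [0.6, -0.5, 0.3]
gripper_width: 0.004
gripper_force: 0.0
```

Emit:
servo_tool([
  [[-12, 0, 0], [0, 0, 0]],
  [[-20, 0, 0], [0, 0, 0]],
  [[-27, 0, 0], [0, 0, 0]],
  [[-34, 0, 0], [0, 0, 0]],
  [[-38, 0, 0], [0, 0, 0]],
  [[-42, 0, 0], [0, 0, 0]],
  [[-44, 0, 0], [0, 0, 0]],
  [[-45, 0, 0], [0, 0, 0]],
])

```text
t: 4.75
tcp_pos: [499.6, 90.2, 40.4]
orientation: [-0.075, 0.997, -0.0, 0.0]
contact_force: [-1.9, -0.3, 0.8]
gripper_width: 0.001
gripper_force: 0.5
```

Emit:
servo_tool([
  [[-2, 0, 0], [0, 0, 0]],
  [[-4, 0, 0], [0, 0, 0]],
  [[-5, 0, 0], [0, 0, 0]],
  [[-5, 0, 0], [0, 0, 0]],
])

```text
t: 5.15
tcp_pos: [501.6, 90.5, 39.8]
orientation: [-0.075, 0.997, -0.0, -0.003]
contact_force: [-12.1, -2.1, 9.4]
gripper_width: -0.002
gripper_force: 5.9
```

```bash
python3 - <<'E'
from h import *
o=r.get_obs();print(o["tcp_pos"],o["contact_force"])
s=r.snapshot("scene");t=r.snapshot("top")
a=cv2.resize(np.array(s["image"])[100:220,230:350,::-1],(400,400),interpolation=cv2.INTER_CUBIC);b=cv2.resize(np.array(t["image"])[115:235,180:300,::-1],(400,400),interpolation=cv2.INTER_CUBIC)
cv2.imwrite("pics/push.png",np.hstack([a,b]))
E
```

```text
[501.56944096  90.51106314  39.81587694] [-12.05912331  -2.14064771   9.41218439]
```

View pics/push.png

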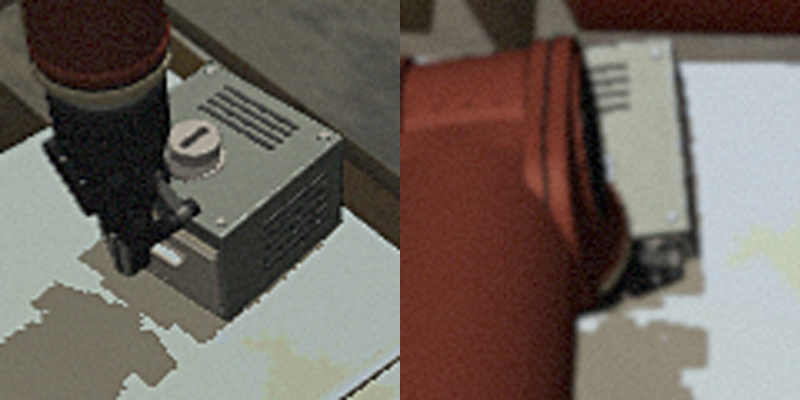

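The picture shows the drawer front flush with the body and the lip just visible at about (170,255), and the push met a hard stop. I'll back off, rise and check.

Emit:
servo_tool([
  [[20, 0, 0], [0, 0, 0]],
  [[40, 0, 0], [0, 0, 0]],
  [[40, 0, -50], [0, 0, 0]],
  [[40, 0, -100], [0, 0, 0]],
  [[40, 0, -150], [0, 0, 0]],
  [[40, 0, -200], [0, 0, 0]],
  [[40, -50, -235], [0, 0, -5]],
  [[40, -100, -235], [0, 0, -10]],
  [[40, -150, -235], [0, 0, -20]],
  [[40, -200, -235], [0, 0, -21]],
], claw=70)

```text
t: 6.25
tcp_pos: [492.5, -96.2, 276.1]
orientation: [-0.259, 0.966, 0.0, 0.001]
contact_force: [1.6, 0.6, -0.7]
gripper_width: 0.818
gripper_force: 0.0
```

```bash
python3 - <<'E'
from h import *
S={c:r.snapshot(c) for c in("scene","top")}
s=S["scene"]
a=cv2.resize(np.array(s["image"])[100:220,230:350,::-1],(480,480),interpolation=cv2.INTER_CUBIC)
cv2.imwrite("pics/home.png",a)
o=r.get_obs();T=R.from_quat(o["orientation"]).as_matrix();print(T.round(3),o["tcp_pos"],o["q"].round(3),o["contact_force"])
for y in(-231,):
  g=np.array([570,y,280])-o["tcp_pos"];print(T.T@g)
E
```

```text
[[-0.872 -0.489  0.002]
 [-0.489  0.872 -0.002]
 [-0.001 -0.003 -1.   ]] [ 491.95549157 -102.56235388  276.09669614] [-0.584 -0.024  0.698  1.778  0.017  1.379  2.193] [-0.32613687 -0.18420049 -0.16803069]
[  -5.23288513 -150.20944196   -3.48575317]
```

View pics/home.png

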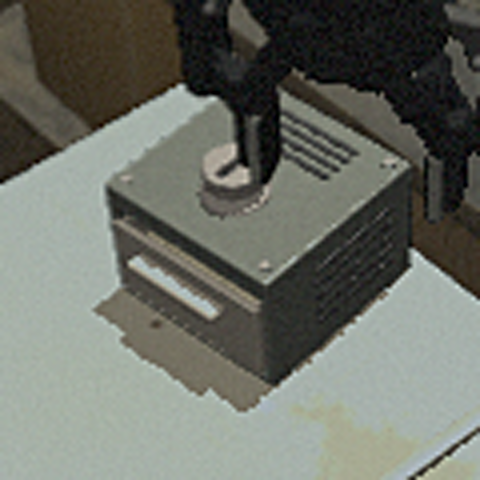

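The drawer is home. Next is the driver.

Emit:
servo_tool([
  [[-5, -50, 0], [0, 0, -0.7]],
  [[-5, -100, 0], [0, 0, -0.7]],
  [[-5, -150, 0], [0, 0, -0.7]],
  [[-5, -150, 0], [0, 0, -0.7]],
  [[-5, -150, 40], [0, 0, -0.7]],
  [[-5, -150, 80], [0, 0, -0.7]],
  [[-5, -150, 120], [0, 0, -0.7]],
  [[-5, -150, 144], [0, 0, -0.7]],
  [[-5, -150, 144], [0, 0, -0.7]],
  [[-5, -150, 144], [0, 0, -0.7]],
])

```text
t: 7.35
tcp_pos: [570.7, -223.2, 132.2]
orientation: [-0.261, 0.965, -0.0, 0.0]
contact_force: [0.5, -0.1, 1.5]
gripper_width: 0.819
gripper_force: 0.0
```

Emit:
servo_tool([
  [[0, 0, 0], [0, 0, 0]],
  [[0, 0, 0], [0, 0, 0]],
  [[0, 0, 0], [0, 0, 0]],
  [[0, 0, 0], [0, 0, 0]],
  [[0, 0, 0], [0, 0, 0]],
  [[0, 0, 0], [0, 0, 0]],
  [[0, 0, 0], [0, 0, 0]],
  [[0, 0, 0], [0, 0, 0]],
], claw=10, squeeze=60)

```text
t: 8.15
tcp_pos: [571.1, -224.7, 132.4]
orientation: [-0.261, 0.965, -0.001, 0.001]
contact_force: [1.8, -4.9, 3.8]
gripper_width: 0.299
gripper_force: 55.7
```

Emit:
servo_tool([
  [[0, 0, -15], [0, 0, 0]],
  [[0, 0, -40], [0, 0, 0]],
  [[0, 0, -75], [0, 0, 0]],
  [[0, 0, -110], [0, 0, 0]],
  [[0, 0, -140], [0, 0, 0]],
  [[0, 0, -140], [0, 0, 0]],
], squeeze=80)

```text
t: 8.75
tcp_pos: [571.5, -223.7, 274.8]
orientation: [-0.261, 0.965, -0.001, 0.002]
contact_force: [-0.3, -0.5, -1.3]
gripper_width: 0.29
gripper_force: 81.7
```

```bash
cat > grip.py <<'E'
from h import *
from scipy.optimize import minimize
# pose of the held driver from its mask: fit tip position along a vertical/tilted axis per camera
def view(tag=None):
    o=r.get_obs();T=R.from_quat(o["orientation"]).as_matrix();print("t",round(o["t"],2),"tcp",o["tcp_pos"].round(1),"yaw x",round(np.degrees(np.arctan2(T[1,0],T[0,0])),1),"z",T[:,2].round(3),"F",o["contact_force"].round(1),"M",o["moment"].round(2),"w",round(o["gripper_width"]*85.4,1),"q",o["q"].round(2))
    return o,T
E
python3 - <<'E'
from grip import *
o,T=view()
ims=[]
for c in("scene","top"):
    s=r.snapshot(c);p=proj(s,o["tcp_pos"]).astype(int);u,v=np.clip(p[0]-80,0,480),np.clip(p[1]-70,0,250)
    ims.append(cv2.resize(np.array(s["image"])[v:v+150,u:u+160,::-1],(400,375),interpolation=cv2.INTER_CUBIC));print(c,p,u,v)
    for t in("driver","driver_grip","stand_hole"):
        for d in r.masks_of(c,t)[:1]:
            y,x=np.nonzero(np.array(d["pixels"]));print(c,t,round(d["confidence"],2),len(x),x.min(),x.max(),y.min(),y.max())
cv2.imwrite("pics/lift.png",np.hstack(ims))
E
```

```text
t 8.75 tcp [ 571.5 -223.7  274.8] yaw x -149.7 z [ 0.004 -0.001 -1.   ] F [-0.3 -0.5 -1.3] M [-0.04 -0.06  0.02] w 24.8 q [-0.3   0.28  0.76  1.53 -0.2   1.4   2.57]
scene [404 168] 324 98
scene driver 0.86 928 392 415 153 220
scene driver_grip 0.93 962 392 415 153 220
scene stand_hole 0.57 3362 357 426 209 288
top [399 145] 319 75
```

View pics/lift.png

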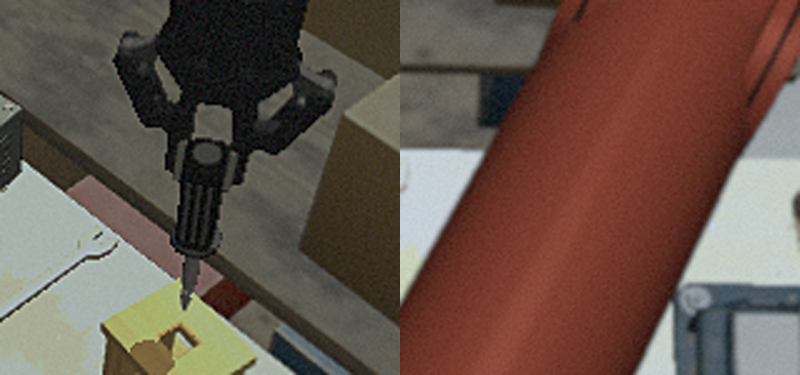

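The left view shows the driver held upright with its tip at crop (185,308), above the open square hole at (180,340). In the right view the arm hides everything. I'll fit the held driver in the scene camera.

```bash
cat >> grip.py <<'E'
def circ(rad,z): return[(rad*np.cos(a),rad*np.sin(a),z) for a in np.linspace(0,2*np.pi,24)]
def box(z,hx=17,hy=13,cr=5): return[(sx*(hx-cr)+cr*np.cos(a),sy*(hy-cr)+cr*np.sin(a),z) for sx in(1,-1) for sy in(1,-1) for a in np.linspace(0,6.28,16)]
def rect(z,hx,hy): return[(sx*hx,sy*hy,z) for sx in(1,-1) for sy in(1,-1)]
PARTS=[rect(0,8,1.3)+rect(6,8,2.3),rect(6,8,2.3)+circ(6,16),circ(6,14)+circ(6,80),circ(18,80)+circ(18,86),box(86)+box(167)+box(170,15,11)]
def rend(s,q,zt,yaw):
    im=np.zeros((1600,2560),np.uint8);A=R.from_euler("ZYX",[yaw,q[2],q[3]]).as_matrix()
    for part in PARTS:
        p=np.array([proj(s,A@np.array(l)+[q[0],q[1],zt]) for l in part]);h=cv2.convexHull(((p+.5)*64).astype(np.int32));cv2.fillConvexPoly(im,h,255,shift=4)
    return cv2.resize(im,(640,400),interpolation=cv2.INTER_AREA)/255.
def fitdriver(s,zt,yaw,x0,tilt=True,m=None,zmax=100):
    if m is None: m=np.array(r.masks_of("scene","driver")[0]["pixels"])
    v=int(proj(s,[x0[0],x0[1],zt+zmax])[1])
    def cost(q):
        q=np.r_[q,0,0] if len(q)==2 else q
        return np.abs(rend(s,q,zt,yaw)-m)[v:].sum()
    n=4 if tilt else 2; x=np.r_[x0,0,0][:n]
    for k in range(2):
        f=minimize(cost,x,method="Nelder-Mead",options=dict(initial_simplex=np.vstack([x]+[x+d for d in np.diag([5,5,.05,.05])[:n,:n]]),maxiter=250,xatol=.05,fatol=.1));x=f.x
    return f.x.round(3),round(f.fun,1)
E
python3 - <<'E'
from grip import *
o,T=view();s=r.snapshot("scene")
m=np.array(r.masks_of("scene","driver")[0]["pixels"])
zt=o["tcp_pos"][2]-112.3
for ti in(False,True): print(fitdriver(s,zt,np.radians(30.3),o["tcp_pos"][:2]-[0,4],ti,m))
for yw in(20,40): print(yw,fitdriver(s,zt,np.radians(yw),o["tcp_pos"][:2]-[0,4],False,m))
print("hand tip",atz(s,397.7,220.9,zt))
# hole: dark/bright region hand pick from crop (180,338)
print("hole",atz(s,324+180.5/2.5-.5,98+338/2.5-.5,100))
E
```

```text
t 9.15 tcp [ 570.  -223.   270.5] yaw x -149.7 z [-0.001  0.    -1.   ] F [ 0.7 -0.1 -1.5] M [-0.02  0.02  0.02] w 24.9 q [-0.3   0.29  0.75  1.53 -0.2   1.4   2.57]
(array([ 551.854, -238.78 ]), np.float64(97.4))
(array([ 5.66051e+02, -2.31911e+02, -1.66000e-01, -1.70000e-02]), np.float64(68.8))
20 (array([ 552.835, -238.945]), np.float64(114.2))
40 (array([ 552.253, -238.505]), np.float64(108.4))
hand tip [ 558.10838065 -241.308591    158.18863763]
hole [ 571.48071533 -234.32134402  100.        ]
```

```bash
cat >> grip.py <<'E'
def fit3(s,m,o,T,bias=(0,-2),zmax=70,fixed=None):
    yaw=np.arctan2(T[1,0],T[0,0]);ex=np.array([np.cos(yaw),np.sin(yaw)]);tc=o["tcp_pos"]
    def q(p): # p: drop of tip below TCP, offset along tool x at grasp, tilt
        h=p[0]+19; xy=tc[:2]+np.array(bias)+ex*(p[1]-np.sin(p[2])*h);return np.r_[xy,p[2],0],tc[2]-p[0]
    v0=proj(s,[*tc[:2],tc[2]-5])[1]
    def cost(p):
        a,zt=q(p);return np.abs(rend(s,a,zt,yaw)-m)[int(v0):].sum()
    best=None
    for d in(105,115,125,135):
        x=np.array([d,0,0.]);f=minimize(cost,x,method="Nelder-Mead",options=dict(initial_simplex=[x,x+[8,0,0],x+[0,6,0],x+[0,0,.06]],maxiter=250,xatol=.02,fatol=.1))
        if best is None or f.fun<best.fun: best=f
    a,zt=q(best.x);print("drop,a,tilt",best.x.round(3),"cost",round(best.fun,1),"tip(scene frame)",a[:2].round(1),round(zt,1));return best.x
E
python3 - <<'E'
from grip import *
s=r.snapshot("scene");o,T=view()
m=np.array(r.masks_of("scene","driver")[0]["pixels"])
for b in((0,-2),(0,0),(0,-5),(2,-2),(-2,-2)): print(b);fit3(s,m,o,T,b)
cv2.imwrite("pics/m.png",m*255)
E
```

```text
t 9.3 tcp [ 570.2 -223.2  271. ] yaw x -149.7 z [-0.  0. -1.] F [ 0.2 -0.4 -1.3] M [ 0.04 -0.05 -0.01] w 24.9 q [-0.3   0.29  0.76  1.53 -0.2   1.4   2.57]
(0, -2)
drop,a,tilt [173.161  -6.558   0.207] cost 83.6 tip(scene frame) [ 609.9 -201.9] 97.8
(0, 0)
drop,a,tilt [ 2.11465e+02 -3.46300e+01  1.66000e-01] cost 114.1 tip(scene frame) [ 633.1 -186.4] 59.5
(0, -5)
drop,a,tilt [134.399  13.126   0.142] cost 75.8 tip(scene frame) [ 577.6 -223.9] 136.6
(2, -2)
drop,a,tilt [ 1.62546e+02 -2.53200e+00  1.53000e-01] cost 71.0 tip(scene frame) [ 598.3 -209.9] 108.4
(-2, -2)
drop,a,tilt [192.028 -21.196   0.198] cost 100.1 tip(scene frame) [ 622.4 -193.5] 78.9[ WARN:0@8.686] global loadsave.cpp:1063 imwrite_ Unsupported depth image for selected encoder is fallbacked to CV_8U.
```

Emit:
servo_tool([
  [[-10, 30, -30], [0, 0, 0]],
  [[-40, 70, -30], [0, 0, 0]],
  [[-60, 100, -30], [0, 0, 0]],
  [[-80, 139, -30], [0, 0, 0]],
  [[-80, 139, -30], [0, 0, 0]],
  [[-80, 139, -30], [0, 0, 0]],
  [[-80, 139, -30], [0, 0, 0]],
])

```text
t: 10.05
tcp_pos: [569.1, -64.1, 301.4]
orientation: [-0.261, 0.965, -0.0, 0.0]
contact_force: [0.0, -0.1, -1.3]
gripper_width: 0.292
gripper_force: 81.4
```

```bash
cat > rec.py <<'E'
from grip import *
import pickle,sys
o,T=view();s=r.snapshot("scene");m=np.array(r.masks_of("scene","driver")[0]["pixels"]);o2,_=view()
pickle.dump((o2,s,m),open(sys.argv[1]+".pkl","wb"))
E
python3 rec.py p1
```

```text
t 10.05 tcp [569.1 -64.1 301.4] yaw x -149.8 z [ 0. -0. -1.] F [ 0.  -0.1 -1.3] M [-0.02 -0.01 -0.  ] w 24.9 q [-0.56  0.16  0.68  1.58 -0.1   1.44  2.23]
t 10.15 tcp [569.1 -64.5 301.3] yaw x -149.8 z [ 0. -0. -1.] F [-0.9 -1.2 -1.3] M [ 0.01 -0.    0.04] w 25.1 q [-0.56  0.16  0.68  1.58 -0.1   1.44  2.23]
```

Emit:
servo_tool([
  [[-20, 40, 0], [0, 0, 7]],
  [[-60, 80, 0], [0, 0, 14]],
  [[-75, 110, 0], [0, 0, 21.8]],
  [[-84, 139, 0], [0, 0, 21.8]],
  [[-84, 139, 0], [0, 0, 21.8]],
  [[-84, 139, 0], [0, 0, 21.8]],
  [[-84, 139, 0], [0, 0, 21.8]],
])

```text
t: 10.85
tcp_pos: [572.0, 97.4, 301.4]
orientation: [-0.073, 0.997, -0.0, 0.0]
contact_force: [0.4, -0.5, -0.4]
gripper_width: 0.291
gripper_force: 81.5
```

```bash
python3 rec.py p2; python3 - <<'E'
from grip import *
import pickle
ims=[]
for n in("p1","p2"):
    o,s,m=pickle.load(open(n+".pkl","rb"));tc=o["tcp_pos"]
    p=proj(s,tc).astype(int);u,v=np.clip(p[0]-50,0,540),np.clip(p[1]-40,0,275);print(n,p,u,v)
    ims.append(cv2.resize(s["image"][v:v+125,u:u+100,::-1],(400,500),interpolation=cv2.INTER_CUBIC))
cv2.imwrite("pics/p12.png",np.hstack(ims))
E
```

```text
t 10.85 tcp [572.   97.4 301.4] yaw x -171.6 z [ 0.    -0.001 -1.   ] F [ 0.4 -0.5 -0.4] M [-0.02  0.01  0.  ] w 24.9 q [-0.77  0.17  0.61  1.56 -0.1   1.44  1.56]
t 10.95 tcp [571.9  97.6 301.4] yaw x -171.6 z [ 0. -0. -1.] F [-0.2 -0.3  0. ] M [ 0.04  0.01 -0.01] w 24.9 q [-0.77  0.17  0.61  1.56 -0.1   1.44  1.56]
p1 [337 110] 287 70
p2 [281  70] 231 30
```

View pics/p12.png

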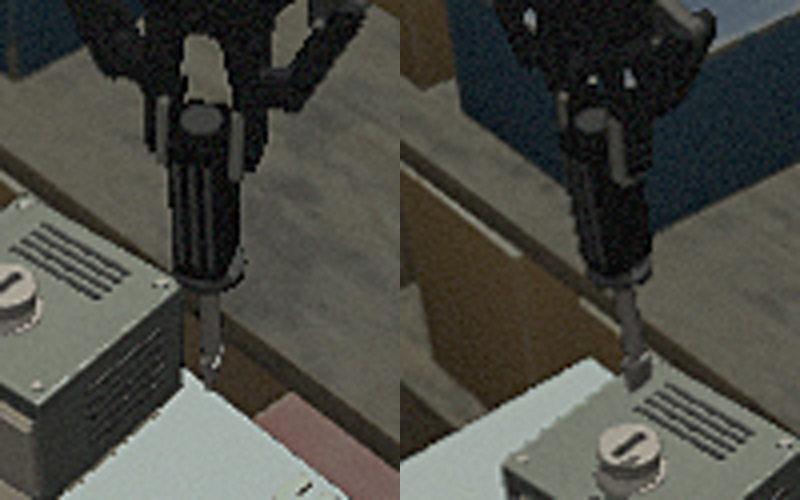

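The left crop shows the driver with its cap at (202,120), collar at (208,275) and tip at (209,382). In the right crop it hangs beyond the screw, with the cap at (592,118), collar at (620,275) and tip at (637,387); the screw's slot is at (630,440). I'll fit the grip from these points.

```bash
cat > g3.py <<'E'
from grip import *
import pickle
from scipy.optimize import least_squares
pts={"p1":(287,70,0,[(202,120),(208,275),(209,384)]),"p2":(231,30,400,[(592,118),(620,275),(637,389)])}
zz=[170,83,0];obs=[]
for n,(u,v,ox,ps) in pts.items():
    o,s,m=pickle.load(open(n+".pkl","rb"));T=R.from_quat(o["orientation"]).as_matrix()
    for z,p in zip(zz,ps): obs.append((s,o["tcp_pos"],T,z,np.array([(p[0]-ox+.5)/4-.5+u,(p[1]+.5)/4-.5+v])))
def X(p,tc,T,z): # drop,a,b,tiltx-dir,tilty-dir, bias
    A=R.from_rotvec([p[4],p[3],0]).as_matrix()
    return tc+np.array([p[5],p[6],0])+T@(np.array([p[1],p[2],-19])+A@np.array([0,0,p[0]+19-z]))
sg=np.array([30,5,1,.3,.03,2,2.]);mu=np.array([112,0,0,0,0,0,-2.])
def res(p): return np.r_[np.concatenate([(proj(s,X(p,tc,T,z))-q)/.5 for s,tc,T,z,q in obs]),(p-mu)/sg]
if __name__=="__main__":
    f=least_squares(res,mu);print(f.x.round(3));print((f.fun[:12]*.5).round(1));C=np.linalg.inv(f.jac.T@f.jac);print(np.sqrt(np.diag(C)).round(2))
    o,s,m=pickle.load(open("p2.pkl","rb"));T=R.from_quat(o["orientation"]).as_matrix()
    tip=X(f.x,o["tcp_pos"],T,0);print("tip in scene frame",tip.round(1))
    u,v=(630-400+.5)/4-.5+231,(441+.5)/4-.5+30
    print("slot scene frame",atz(s,u,v,110.5).round(1))
    print("expected slot pix",proj(s,[572,97.4,110.5]),"picked",u,v)
E
python3 g3.py
```

```text
[ 1.43289e+02  3.98500e+00  1.34000e-01 -4.00000e-02  3.80000e-02
 -1.20300e+00 -2.24700e+00]
[-0.   0.6 -0.2 -1.6  0.6  0.9  0.6  1.2 -0.7 -1.5 -0.2  0.3]
[1.55 1.63 0.88 0.01 0.01 1.63 1.55]
tip in scene frame [574.1  89.7 158.3]
slot scene frame [575.7 102.3 110.5]
expected slot pix [288.21167494 141.71840635] picked 288.125 139.875
```

```bash
cat > ncc.py <<'E'
from grip import *
import pickle
def ren(s,x,y,yaw,hw,dark=.35):
    u0,v0=proj(s,[x0,y0,110.5]).astype(int)-hw;k=8;N=2*hw*k
    im=np.full((N,N),.55,np.float32)
    c,sn=np.cos(yaw),np.sin(yaw)
    def poly(pts,z,val):
        p=np.array([proj(s,[x+c*a-sn*b,y+sn*a+c*b,z]) for a,b in pts]);h=((p+.5-[u0,v0])*k*16).astype(np.int32)
        cv2.fillConvexPoly(im,cv2.convexHull(h),val,shift=4)
    ci=lambda rr:[(rr*np.cos(t),rr*np.sin(t)) for t in np.linspace(0,6.28,40)]
    for z in np.linspace(98.5,110,6): poly(ci(18),z,.6)
    poly(ci(18),110.5,1.)
    poly([(a,b) for a in(-12,12) for b in(-3.5,3.5)],110.5,.25)
    im=cv2.GaussianBlur(im,(0,0),.5*k)
    return cv2.resize(im,(2*hw,2*hw),interpolation=cv2.INTER_AREA),u0,v0
def run(s,hw,c0):
    global x0,y0;x0,y0=c0
    g=cv2.cvtColor(s["image"],cv2.COLOR_RGB2GRAY).astype(float)
    def cost(p):
        t,u,v=ren(s,*p,hw);w=g[v:v+2*hw,u:u+2*hw];mk=t>.2
        big=np.abs(t-.55)>.03; big=cv2.dilate(big.astype(np.uint8),np.ones((3,3)))>0
        return -np.corrcoef(t[big],w[big])[0,1]
    best=min((minimize(cost,[c0[0],c0[1],y_],method="Nelder-Mead",options=dict(initial_simplex=[[c0[0],c0[1],y_],[c0[0]+3,c0[1],y_],[c0[0],c0[1]+3,y_],[c0[0],c0[1],y_+.1]])) for y_ in(0.05,.15,.25)),key=lambda f:f.fun)
    return best.x.round(3),round(best.fun,3)
if __name__=="__main__":
    o,s,m=pickle.load(open("p2.pkl","rb"));print("scene",run(s,14,(573,99)))
    t=r.snapshot("top");t["image"]=cv2.imread("pics/top0.png")[:,:,::-1].copy();print("top",run(t,14,(571.5,102)))
    s2=dict(s);s2["image"]=cv2.imread("pics/scene0.png")[:,:,::-1].copy();print("scene0",run(s2,14,(573,99)))
E
python3 ncc.py
```

```text
scene (array([5.74063e+02, 1.01333e+02, 1.12000e-01]), np.float64(-0.752))
top (array([5.73086e+02, 1.04201e+02, 1.46000e-01]), np.float64(-0.856))
scene0 (array([5.74049e+02, 1.01306e+02, 1.13000e-01]), np.float64(-0.804))
```

Emit:
servo_tool([
  [[-1.6, 11.2, 0], [0, 0, 0]],
  [[-1.6, 11.2, 20], [0, 0, 0]],
  [[-1.6, 11.2, 38], [0, 0, 0]],
  [[-1.6, 11.2, 38], [0, 0, 0]],
  [[-1.6, 11.2, 38], [0, 0, 0]],
], squeeze=110)

```text
t: 11.5
tcp_pos: [571.5, 111.2, 263.6]
orientation: [-0.074, 0.997, -0.0, -0.0]
contact_force: [0.4, -0.6, 0.4]
gripper_width: 0.288
gripper_force: 110.7
```

```bash
python3 rec.py p3; python3 - <<'E'
from grip import *
import pickle
o,s,m=pickle.load(open("p3.pkl","rb"));tc=o["tcp_pos"]
print("tip pred pix",proj(s,[574.1,101,tc[2]-143.3]),"slot",proj(s,[574.1,101,110.5]))
cv2.imwrite("pics/p3.png",cv2.resize(s["image"][60:160,235:335,::-1],(600,600),interpolation=cv2.INTER_CUBIC))
E
```

```text
t 11.5 tcp [571.5 111.2 263.6] yaw x -171.5 z [-0. -0. -1.] F [ 0.4 -0.6  0.4] M [-0.03 -0.01  0.01] w 24.6 q [-0.78  0.19  0.6   1.61 -0.11  1.37  1.55]
t 11.6 tcp [572.  111.  264.3] yaw x -171.5 z [ 0.001  0.    -1.   ] F [ 0.2 -0.7 -0.7] M [ 0.01 -0.01  0.02] w 24.3 q [-0.78  0.19  0.6   1.61 -0.11  1.37  1.55]
tip pred pix [287.62933021 137.10615676] slot [287.93654787 140.49997306]
```

View pics/p3.png

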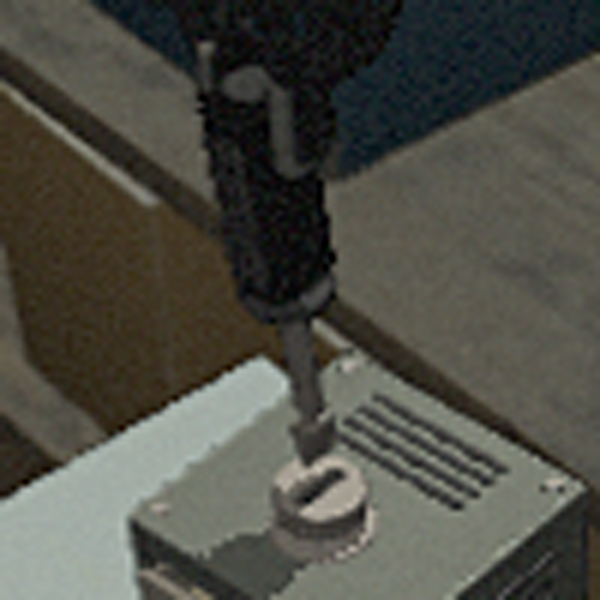

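The blade's lower edge sits just above and behind the head at (317,457), and the slot's centre is at (323,487). That is about on line, so I'll go down and feel for contact.

Emit:
servo_tool([
  [[0, 0, 4], [0, 0, 0]],
  [[0, 0, 7], [0, 0, 0]],
  [[0, 0, 7], [0, 0, 0]],
  [[0, 0, 7], [0, 0, 0]],
])

```text
t: 12.0
tcp_pos: [571.5, 110.8, 256.2]
orientation: [-0.074, 0.997, -0.0, -0.0]
contact_force: [-0.3, -0.2, -0.9]
gripper_width: 0.286
gripper_force: 110.7
```

Emit:
servo_tool([
  [[0, 0, 2], [0, 0, 0]],
  [[0, 0, 3], [0, 0, 0]],
  [[0, 0, 3], [0, 0, 0]],
  [[0, 0, 3], [0, 0, 0]],
])

```text
t: 12.4
tcp_pos: [571.5, 110.8, 253.2]
orientation: [-0.074, 0.997, -0.0, -0.0]
contact_force: [1.1, 0.6, -0.6]
gripper_width: 0.284
gripper_force: 110.7
```

Emit:
servo_tool([
  [[0, 0, 1], [0, 0, 0]],
  [[0, 0, 2], [0, 0, 0]],
  [[0, 0, 2], [0, 0, 0]],
])

```text
t: 12.7
tcp_pos: [571.6, 110.6, 251.2]
orientation: [-0.074, 0.997, -0.0, 0.0]
contact_force: [0.1, -0.6, -2.0]
gripper_width: 0.282
gripper_force: 110.9
```

Emit:
servo_tool([
  [[0, 0, 1], [0, 0, 0]],
  [[0, 0, 2], [0, 0, 0]],
  [[0, 0, 2], [0, 0, 0]],
])

```text
t: 13.0
tcp_pos: [571.6, 110.5, 249.2]
orientation: [-0.074, 0.997, -0.0, 0.0]
contact_force: [0.7, -1.5, -0.3]
gripper_width: 0.286
gripper_force: 111.0
```

Emit:
servo_tool([
  [[0, 0, 1], [0, 0, 0]],
  [[0, 0, 2], [0, 0, 0]],
  [[0, 0, 2], [0, 0, 0]],
])

```text
t: 13.3
tcp_pos: [571.7, 110.4, 247.2]
orientation: [-0.074, 0.997, -0.0, 0.0]
contact_force: [0.6, -3.2, 1.7]
gripper_width: 0.286
gripper_force: 111.4
```

```bash
python3 rec.py p4; python3 - <<'E'
from grip import *
import pickle
o,s,m=pickle.load(open("p4.pkl","rb"))
cv2.imwrite("pics/p4.png",cv2.resize(s["image"][85:160,250:350,::-1],(800,600),interpolation=cv2.INTER_CUBIC))
E
```

```text
t 13.3 tcp [571.7 110.4 247.2] yaw x -171.5 z [ 0.    -0.001 -1.   ] F [ 0.6 -3.2  1.7] M [-1.12 -0.22 -0.04] w 24.4 q [-0.78  0.2   0.6   1.64 -0.12  1.34  1.56]
t 13.4 tcp [571.6 110.5 247.3] yaw x -171.5 z [ 0. -0. -1.] F [ 1.6 -3.2  1.4] M [-1.19 -0.23  0.03] w 24.5 q [-0.78  0.2   0.6   1.64 -0.12  1.34  1.56]
```

View pics/p4.png

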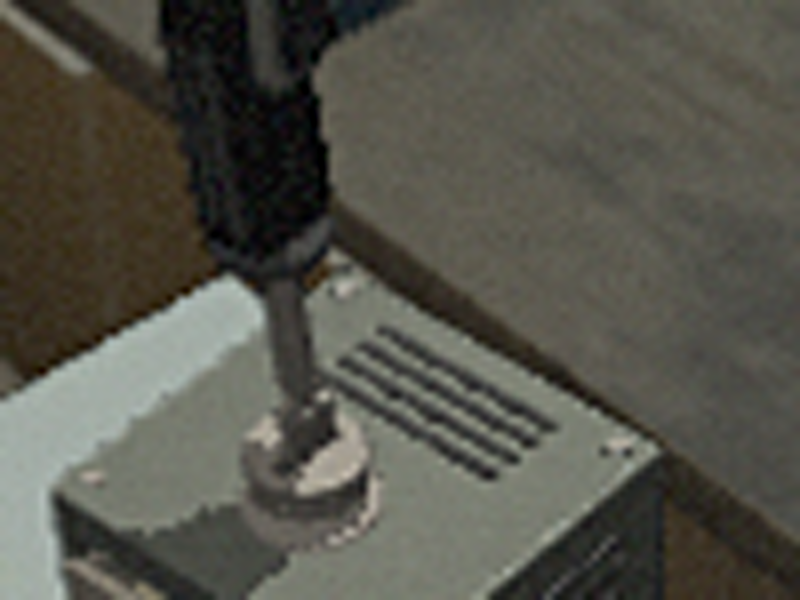

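The blade appears to be in the slot at (308,440), and the side force shows it leaning on the +y wall. I'll shift it a little towards -y and press.

Emit:
servo_tool([
  [[0, -1, 0], [0, 0, 0]],
  [[0, -1.5, 1], [0, 0, 0]],
  [[0, -1.5, 2], [0, 0, 0]],
  [[0, -1.5, 2], [0, 0, 0]],
])

```text
t: 13.8
tcp_pos: [571.9, 109.7, 245.6]
orientation: [-0.074, 0.997, 0.0, 0.0]
contact_force: [-1.0, -1.6, 4.4]
gripper_width: 0.286
gripper_force: 111.9
```

Emit:
servo_tool([
  [[0, 0, 2], [0, 0, 0]],
  [[-0.5, 0.1, 2.5], [0, 0, 5]],
  [[-1.1, 0.3, 3], [0, 0, 10]],
  [[-1.1, 0.3, 3], [0, 0, 10]],
])

```text
t: 14.2
tcp_pos: [573.9, 109.8, 244.7]
orientation: [0.015, 1.0, 0.001, 0.002]
contact_force: [-2.9, -2.3, 17.9]
gripper_width: 0.286
gripper_force: 113.9
```

Emit:
servo_tool([
  [[-0.6, 0.1, 0.3], [0, 0, 5]],
  [[-1.1, 0.2, 0.6], [0, 0, 10]],
  [[-1.7, 0.3, 1.0], [0, 0, 15]],
  [[-1.7, 0.3, 1.0], [0, 0, 15]],
])

```text
t: 14.6
tcp_pos: [575.6, 109.6, 243.8]
orientation: [0.145, 0.989, 0.001, 0.001]
contact_force: [-2.5, -3.2, 19.6]
gripper_width: 0.285
gripper_force: 114.3
```

```bash
python3 - <<'E'
from grip import *
import pickle
o,T=view();s=r.snapshot("scene")
pickle.dump((o,s),open("p5.pkl","wb"))
m=r.masks_of("scene","screw_slot");print([d["confidence"] for d in m])
E
```

```text
t 14.6 tcp [575.6 109.6 243.8] yaw x 163.3 z [ 0.003  0.001 -1.   ] F [-2.5 -3.2 19.6] M [-1.47  1.08  0.02] w 24.4 q [-0.82  0.22  0.65  1.64 -0.14  1.33  1.14]
[0.48]
```

Emit:
servo_tool([
  [[-0.6, 0.1, 0.4], [0, 0, 5]],
  [[-1.1, 0.2, 0.8], [0, 0, 10]],
  [[-1.7, 0.3, 1.2], [0, 0, 15]],
  [[-1.7, 0.3, 1.2], [0, 0, 15]],
])

```text
t: 15.1
tcp_pos: [577.2, 109.2, 242.5]
orientation: [0.273, 0.962, 0.001, 0.001]
contact_force: [-3.6, -5.1, 19.8]
gripper_width: 0.284
gripper_force: 114.8
```

Emit:
servo_tool([
  [[-0.6, 0.1, 0.4], [0, 0, 5]],
  [[-1.1, 0.2, 0.8], [0, 0, 10]],
  [[-1.7, 0.3, 1.2], [0, 0, 15]],
  [[-1.7, 0.3, 1.2], [0, 0, 15]],
])

```text
t: 15.5
tcp_pos: [578.7, 108.4, 241.3]
orientation: [0.396, 0.918, 0.001, 0.001]
contact_force: [-3.6, -4.2, 20.8]
gripper_width: 0.285
gripper_force: 115.3
```

```bash
python3 - <<'E'
from grip import *
view()
E
```

```text
t 15.5 tcp [578.7 108.4 241.3] yaw x 133.3 z [ 0.002  0.    -1.   ] F [-3.6 -4.2 20.8] M [-1.67  1.61  0.01] w 24.4 q [-0.87  0.23  0.73  1.64 -0.16  1.33  0.64]
```

Emit:
servo_tool([
  [[-0.6, 0.1, 0.4], [0, 0, 5]],
  [[-1.1, 0.2, 0.8], [0, 0, 10]],
  [[-1.7, 0.3, 1.2], [0, 0, 15]],
  [[-1.7, 0.3, 1.2], [0, 0, 15]],
])

```text
t: 15.9
tcp_pos: [579.9, 107.4, 240.1]
orientation: [0.513, 0.859, 0.001, 0.001]
contact_force: [-5.9, -4.4, 21.3]
gripper_width: 0.283
gripper_force: 115.5
```

Emit:
servo_tool([
  [[-0.6, 0.1, 0.4], [0, 0, 5]],
  [[-1.1, 0.2, 0.4], [0, 0, 10]],
  [[-1.1, 0.2, 0.4], [0, 0, 10]],
  [[-1.1, 0.2, 0.4], [0, 0, 10]],
])

```text
t: 16.3
tcp_pos: [580.5, 106.7, 239.5]
orientation: [0.584, 0.811, 0.001, 0.001]
contact_force: [-4.6, -3.2, 20.0]
gripper_width: 0.285
gripper_force: 115.6
```

```bash
python3 - <<'E'
from grip import *
view()
E
```

```text
t 16.3 tcp [580.5 106.7 239.5] yaw x 108.5 z [ 0.002  0.    -1.   ] F [-4.6 -3.2 20. ] M [-1.56  1.77  0.03] w 24.3 q [-0.91  0.25  0.79  1.64 -0.18  1.33  0.23]
```

Emit:
servo_tool([
  [[-0.4, 0.1, 0], [0, 0, 4]],
  [[-0.9, 0.2, 0.2], [0, 0, 8]],
  [[-0.9, 0.2, 0.2], [0, 0, 8]],
  [[-0.9, 0.2, 0.2], [0, 0, 8]],
])

```text
t: 16.7
tcp_pos: [581.0, 106.1, 239.4]
orientation: [0.639, 0.769, 0.001, 0.0]
contact_force: [-4.5, -3.6, 21.3]
gripper_width: 0.286
gripper_force: 115.4
```

```bash
python3 - <<'E'
from grip import *
view()
E
```

```text
t 16.7 tcp [581.  106.1 239.4] yaw x 100.5 z [ 0.002  0.001 -1.   ] F [-4.5 -3.6 21.3] M [-1.44  1.89  0.17] w 24.4 q [-0.93  0.26  0.81  1.64 -0.19  1.33  0.1 ]
```

Emit:
servo_tool([
  [[-0.3, 0.1, 0], [0, 0, 3]],
  [[-0.7, 0.1, 0], [0, 0, 6]],
  [[-0.7, 0.1, 0], [0, 0, 6]],
  [[-0.7, 0.1, 0], [0, 0, 6]],
])

```text
t: 17.1
tcp_pos: [581.3, 105.6, 239.5]
orientation: [0.679, 0.734, 0.001, 0.0]
contact_force: [-4.4, -3.1, 21.4]
gripper_width: 0.286
gripper_force: 114.8
```

```bash
python3 - <<'E'
from grip import *
o,T=view();s=r.snapshot("scene")
cv2.imwrite("pics/p6.png",cv2.resize(s["image"][85:160,250:350,::-1],(800,600),interpolation=cv2.INTER_CUBIC))
E
```

```text
t 17.1 tcp [581.3 105.6 239.5] yaw x 94.5 z [ 0.002  0.001 -1.   ] F [-4.4 -3.1 21.4] M [-1.22  1.76  0.26] w 24.4 q [-0.94  0.26  0.83  1.64 -0.2   1.33 -0.  ]
```

Torque keeps climbing without further turn or sink, so the screw is probably at its stop. I'll ease back, lift off and look.

Emit:
servo_tool([
  [[0.5, -0.1, 0], [0, 0, -4]],
  [[0.9, -0.1, -2], [0, 0, -8]],
  [[0.9, -0.1, -8], [0, 0, -8]],
  [[0.9, -0.1, -20], [0, 0, -8]],
  [[0.9, -0.1, -50], [0, 0, -8]],
  [[0.9, -0.1, -60], [0, 0, -8]],
  [[0.9, -0.1, -60], [0, 0, -8]],
])

```text
t: 17.85
tcp_pos: [581.3, 107.2, 298.7]
orientation: [0.626, 0.78, 0.001, 0.001]
contact_force: [-0.4, 0.3, -1.4]
gripper_width: 0.284
gripper_force: 111.1
```

```bash
python3 rec.py p7; python3 - <<'E'
from grip import *
import pickle
o,s,m=pickle.load(open("p7.pkl","rb"))
cv2.imwrite("pics/p7.png",cv2.resize(s["image"][30:155,235:335,::-1],(480,600),interpolation=cv2.INTER_CUBIC))
E
```

```text
t 17.85 tcp [581.3 107.2 298.7] yaw x 102.5 z [ 0.003  0.001 -1.   ] F [-0.4  0.3 -1.4] M [-0.01  0.03  0.01] w 24.3 q [-0.94  0.22  0.82  1.54 -0.17  1.44  0.11]
t 17.95 tcp [580.2 107.1 296.4] yaw x 102.5 z [-0.001  0.    -1.   ] F [-0.   0.1 -1.8] M [ 0.    0.04 -0.03] w 24.5 q [-0.94  0.23  0.82  1.55 -0.17  1.44  0.11]
```

View pics/p7.png

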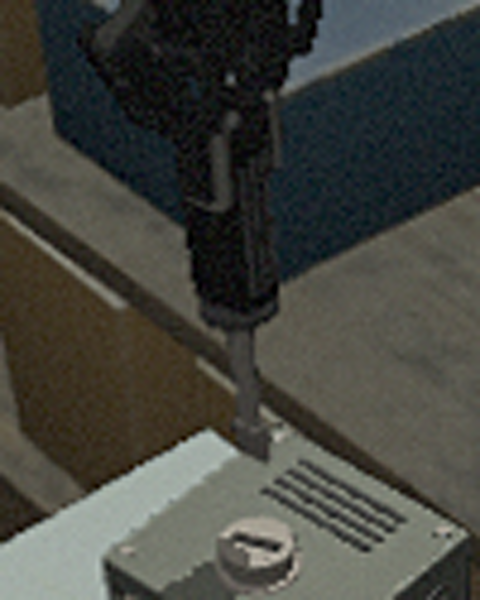

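The screw has turned and sunk: the slot now runs across the image near (255,545), and the driver hangs clear. I'll measure the slot angle and the held driver.

```bash
sed -e 's/110\.5/105.1/g; s/98\.5,110,/93.1,104.6,/; s/y_ in(0.05,.15,.25)/y_ in(-1.2,-1.05,-.9,-.7)/' ncc.py > ncc2.py; python3 - <<'E'
import ncc2,pickle
o,s,m=pickle.load(open("p7.pkl","rb"));print(ncc2.run(s,14,(574,101)))
from grip import *
# slot direction via dark-pixel moments, before and now
for n,im,z,c in(("before",cv2.imread("pics/scene0.png")[:,:,::-1],110.5,(574.1,101.2)),("now",s["image"],105.1,(574.1,101.2))):
    g=cv2.cvtColor(np.ascontiguousarray(im),cv2.COLOR_RGB2GRAY).astype(float);W=[];ws=[]
    u,v=proj(s,[*c,z]).astype(int)
    for y in range(v-9,v+10):
        for x in range(u-9,u+10):
            p=atz(s,x,y,z)[:2]
            if np.hypot(*(p-c))<14: W.append(p);ws.append(g[y,x])
    W=np.array(W);ws=np.array(ws);ws=np.clip(np.percentile(ws,55)*.8-ws,0,None);mu=(W*ws[:,None]).sum(0)/ws.sum();C=((W-mu)*ws[:,None]).T@(W-mu)/ws.sum();e,V=np.linalg.eigh(C)
    print(n,mu.round(1),np.degrees(np.arctan(V[1,1]/V[0,1])).round(1),np.sqrt(e).round(1))
E
```

```text
(array([573.509, 102.007,  -1.03 ]), np.float64(-0.616))
before [573.4 100.6] 7.3 [1.7 7. ]
now [571.8 100.4] -54.4 [3.6 7.1]
```

```bash
cat > stand.py <<'E'
from grip import *
from scipy.optimize import minimize
def run():
  for n in("scene","top"):
    s=r.snapshot(n);hsv=cv2.cvtColor(s["image"],cv2.COLOR_RGB2HSV)
    mk=np.array(r.masks_of(n,"stand_hole")[0]["pixels"])
    ref=hsv[mk];V=ref[:,2];thr=np.percentile(V,40)
    top=(mk&(hsv[...,2]>thr)).astype(np.uint8)
    top=cv2.morphologyEx(top,cv2.MORPH_OPEN,np.ones((3,3)));nl,lab,st,_=cv2.connectedComponentsWithStats(top);top=(lab==1+np.argmax(st[1:,4]))
    # fit 80x94 rectangle at z=100 to the bright plate (hole filled)
    tf=top.astype(np.uint8);ct,_=cv2.findContours(tf,cv2.RETR_EXTERNAL,cv2.CHAIN_APPROX_NONE);h=cv2.convexHull(np.vstack(ct));tf=cv2.fillConvexPoly(np.zeros_like(tf),h,1)
    def ren(q):
        c,sn=np.cos(q[2]),np.sin(q[2]);im=np.zeros((1600,2560),np.uint8)
        p=np.array([proj(s,[q[0]+c*a-sn*b,q[1]+sn*a+c*b,100]) for a,b in[(40,47),(40,-47),(-40,-47),(-40,47)]]);cv2.fillConvexPoly(im,((p+.5)*64).astype(np.int32),255,shift=4)
        return cv2.resize(im,(640,400),interpolation=cv2.INTER_AREA)/255.
    best=None
    for y0 in(-.35,-.2,0,.2):
        x=np.array([565,-232,y0]);f=minimize(lambda q:np.abs(ren(q)-tf).sum(),x,method="Nelder-Mead",options=dict(initial_simplex=[x,x+[8,0,0],x+[0,8,0],x+[0,0,.15]]))
        if best is None or f.fun<best.fun:best=f
    q=best.x;g=hsv[...,2].astype(float)
    W=[];ws=[]
    u,v=proj(s,[q[0],q[1],100]).astype(int)
    med=np.median(g[top])
    for y in range(v-12,v+13):
        for x in range(u-12,u+13):
            p=atz(s,x,y,100)[:2]
            if np.abs(p-q[:2]).max()<17: W.append(p);ws.append(max(0,.8*med-g[y,x]))
    W=np.array(W);ws=np.array(ws)
    print(n,"plate",q.round(2),"cost",round(best.fun,1),"area",tf.sum(),"dark hole",((W*ws[:,None]).sum(0)/max(ws.sum(),1)).round(1),(ws>0).sum())
run()
E
python3 stand.py
```

```text
scene plate [ 5.6966e+02 -2.3434e+02 -1.4000e-01] cost 57.6 area 1650 dark hole [ 569.8 -232.3] 68
top plate [ 5.6933e+02 -2.3255e+02 -1.3000e-01] cost 79.0 area 1569 dark hole [ 566.8 -233. ] 52
```

Emit:
servo_tool([
  [[-30, -8, 0], [0, 0, 0]],
  [[-75, -20, 0], [0, 0, 4]],
  [[-120, -30, 0], [0, 0, 8]],
  [[-165, -40, 0], [0, 0, 12]],
  [[-210, -52, 0], [0, 0, 16]],
  [[-255, -64, 0], [0, 0, 20.2]],
  [[-300, -75, 0], [0, 0, 20.2]],
  [[-328, -81, 0], [0, 0, 20.2]],
  [[-328, -81, 0], [0, 0, 20.2]],
  [[-328, -81, 0], [0, 0, 20.2]],
])

```text
t: 19.15
tcp_pos: [572.0, -231.6, 296.4]
orientation: [0.754, 0.657, -0.0, -0.0]
contact_force: [1.2, 0.2, -0.7]
gripper_width: 0.287
gripper_force: 111.0
```

Emit:
servo_tool([
  [[0, 0, 0], [-2.4, 0, 0]],
  [[0, 0, 0], [-2.4, 0, 0]],
  [[0, 0, 0], [-2.4, 0, 0]],
])

```text
t: 19.45
tcp_pos: [572.7, -229.4, 297.1]
orientation: [0.752, 0.659, 0.014, 0.015]
contact_force: [0.4, 0.9, -1.0]
gripper_width: 0.28
gripper_force: 110.9
```

```bash
python3 rec.py p8; python3 - <<'E'
from grip import *
import pickle,ncc,ncc2
t=r.snapshot("top");save(t,"top8.png")
ncc2.x0=573
print("top now",ncc2.run(t,14,(572,103)))
s=r.snapshot("scene");print("scene now",ncc2.run(s,14,(574,101)))
o,s,m=pickle.load(open("p8.pkl","rb"));T=R.from_quat(o["orientation"]).as_matrix()
tc=o["tcp_pos"];tip=tc+T@np.array([-1.7,-6.8,141]);print("tip pred robot",tip.round(1))
y,x=np.nonzero(m);yb=y.max();print("mask bottom",yb,x[y>=yb-2].mean().round(1),"pred tip pix",proj(s,tip+[-.5,-2,0]).round(1),"hole pix",proj(s,[570.3,-234,100]).round(1))
A=T@R.from_rotvec([.0425,0,0]).as_matrix()
yaw=np.arctan2(T[1,0],T[0,0])
for z0 in(-4,0,4):
    print(z0,fitdriver(s,tip[2]+z0,yaw,tip[:2]+[-.5,-2],False,m,zmax=84))
E
```

```text
t 19.45 tcp [ 572.7 -229.4  297.1] yaw x 82.4 z [ 0.041 -0.004 -0.999] F [ 0.4  0.9 -1. ] M [0.05 0.03 0.01] w 23.9 q [-0.48  0.3   1.    1.52 -0.28  1.42  0.41]
t 19.55 tcp [ 572.8 -229.8  297. ] yaw x 82.4 z [ 0.041 -0.005 -0.999] F [-0.6  0.4 -0.6] M [0.01 0.04 0.  ] w 24.5 q [-0.47  0.31  1.    1.52 -0.28  1.42  0.41]
top now (array([572.991, 103.841,  -1.039]), np.float64(-0.84))
scene now (array([573.392, 101.972,  -1.079]), np.float64(-0.778))
tip pred robot [ 571.6 -231.3  155.8]
mask bottom 217 401.4 pred tip pix [399.  215.2] hole pix [395.2 232.9]
-4 (array([ 575.54 , -229.433]), np.float64(57.4))
0 (array([ 572.834, -231.205]), np.float64(60.1))
4 (array([ 569.91, -232.84]), np.float64(66.8))
```

Both cameras give 1.19 rad of turn, so the screw is home. Now I'll lower the driver into the stand.

Emit:
servo_tool([
  [[-1.3, -1, 0], [0, 0, 0]],
  [[-1.3, -2.2, 30], [0, 0, 0]],
  [[-1.3, -3.1, 50], [0, 0, 0]],
  [[-1.3, -3.1, 50], [0, 0, 0]],
  [[-1.3, -3.1, 50], [0, 0, 0]],
])

```text
t: 20.15
tcp_pos: [571.3, -232.3, 247.5]
orientation: [0.753, 0.658, 0.014, 0.016]
contact_force: [0.2, 0.2, -0.5]
gripper_width: 0.283
gripper_force: 110.9
```

```bash
python3 rec.py p9; python3 - <<'E'
from grip import *
import pickle
o,s,m=pickle.load(open("p9.pkl","rb"));T=R.from_quat(o["orientation"]).as_matrix();tc=o["tcp_pos"]
tip=tc+T@np.array([-1.7,-6.8,141]);yaw=np.arctan2(T[1,0],T[0,0]);print("tip",tip.round(1))
for z0 in(-3,0,3): print(z0,fitdriver(s,tip[2]+z0,yaw,tip[:2]+[-.5,-2],False,m,zmax=84))
y,x=np.nonzero(m);yb=y.max();ey=np.array([np.cos(yaw),np.sin(yaw),0]);b=np.array([-.5,-2,0])
print("bottom",yb,x[y>=yb-1].mean().round(1),"pred corners",proj(s,tip+b-8*ey).round(1),proj(s,tip+b+8*ey).round(1))
E
```

```text
t 20.15 tcp [ 571.3 -232.3  247.5] yaw x 82.3 z [ 0.041 -0.006 -0.999] F [ 0.2  0.2 -0.5] M [ 0.01  0.02 -0.04] w 24.2 q [-0.46  0.33  0.99  1.6  -0.3   1.32  0.43]
t 20.25 tcp [ 571.8 -232.6  248.3] yaw x 82.3 z [ 0.043 -0.006 -0.999] F [ 0.3  1.4 -0.5] M [ 0.01  0.04 -0.04] w 24.3 q [-0.46  0.33  0.99  1.6  -0.3   1.32  0.43]
tip [ 570.9 -234.2  107.1]
-3 (array([ 573.134, -233.189]), np.float64(38.2))
0 (array([ 571.235, -234.405]), np.float64(40.8))
3 (array([ 569.422, -235.435]), np.float64(43.5))
bottom 233 398.2 pred corners [399.2 234.3] [393.9 228.7]
```

Emit:
servo_tool([
  [[0, -0.3, 8], [0, 0, 0]],
  [[0, -0.6, 16], [0, 0, 0]],
  [[0, -1.0, 24], [0, 0, 0]],
  [[0, -1.0, 24], [0, 0, 0]],
])

```text
t: 20.65
tcp_pos: [570.6, -231.7, 221.4]
orientation: [0.753, 0.658, 0.013, 0.015]
contact_force: [0.3, -0.4, -1.2]
gripper_width: 0.288
gripper_force: 111.0
```

Emit:
servo_tool([
  [[0, -0.4, 10], [0, 0, 0]],
  [[0, -0.8, 20], [0, 0, 0]],
  [[0, -1.2, 30], [0, 0, 0]],
  [[0, -1.2, 30], [0, 0, 0]],
])

```text
t: 21.05
tcp_pos: [570.5, -231.7, 191.0]
orientation: [0.753, 0.658, 0.013, 0.015]
contact_force: [0.8, 0.5, -1.0]
gripper_width: 0.28
gripper_force: 111.0
```

Emit:
servo_tool([
  [[0, -0.5, 12], [0, 0, 0]],
  [[0, -1.0, 24], [0, 0, 0]],
  [[0, -1.1, 27], [0, 0, 0]],
  [[0, -1.1, 27], [0, 0, 0]],
])

```text
t: 21.45
tcp_pos: [570.9, -232.0, 165.1]
orientation: [0.753, 0.658, 0.013, 0.015]
contact_force: [-0.4, -0.8, -0.1]
gripper_width: 0.286
gripper_force: 110.9
```

Emit:
servo_tool([
  [[0, 0, 1], [0, 0, 0]],
  [[0, -0.1, 3], [0, 0, 0]],
  [[0, -0.1, 3], [0, 0, 0]],
])

```text
t: 21.75
tcp_pos: [571.4, -232.2, 163.0]
orientation: [0.753, 0.658, 0.014, 0.016]
contact_force: [0.2, 0.2, -1.8]
gripper_width: 0.281
gripper_force: 110.9
```

Emit:
servo_tool([
  [[0, 0, 1], [0, 0, 0]],
  [[0, -0.1, 2.5], [0, 0, 0]],
  [[0, -0.1, 2.5], [0, 0, 0]],
])

```text
t: 22.05
tcp_pos: [571.7, -232.8, 162.3]
orientation: [0.753, 0.658, 0.014, 0.016]
contact_force: [-4.6, 1.4, 15.9]
gripper_width: 0.289
gripper_force: 113.6
```

Emit:
servo_tool([
  [[0, 0, -1], [0, 0, 0]],
  [[0, 0, -1], [0, 0, 0]],
  [[0, 0, -1], [0, 0, 0]],
  [[0, 0, -1], [0, 0, 0]],
  [[0, 0, -1], [0, 0, 0]],
  [[0, 0, -1], [0, 0, 0]],
], claw=75)

```text
t: 22.65
tcp_pos: [571.3, -232.1, 161.3]
orientation: [0.753, 0.658, 0.014, 0.016]
contact_force: [-0.8, 1.0, -0.6]
gripper_width: 0.883
gripper_force: 0.0
```

Emit:
servo_tool([
  [[0, 0.6, -15], [0, 0, 0]],
  [[0, 1.6, -40], [0, 0, 0]],
  [[0, 3.5, -85], [0, 0, 0]],
  [[0, 5, -130], [0, 0, 0]],
  [[-50, 5, -130], [0, 0, 0]],
  [[-100, 5, -130], [0, 0, 0]],
  [[-110, -30, -130], [0, 0, 0]],
  [[-120, -60, -130], [0, 0, 0]],
  [[-120, -60, -130], [0, 0, 0]],
  [[-120, -60, -130], [0, 0, 0]],
])

```text
t: 23.65
tcp_pos: [490.2, -342.7, 290.0]
orientation: [0.753, 0.658, 0.015, 0.016]
contact_force: [0.3, 0.5, 0.3]
gripper_width: 0.869
gripper_force: 0.0
```

```bash
python3 - <<'E'
from grip import *
view()
for c in("scene","top"):
    s=find(c,["driver_grip","driver_collar","spanner","tape_measure","drawer_front"])
    ms=r.masks_of(c,"driver")
    if not ms: continue
    m=np.array(ms[0]["pixels"])
    for tilt in(False,True):
        best=min((fitdriver(s,20,np.radians(y),(570,-232),tilt,m,zmax=170 if False else 185)+(y,) for y in(70,82,94)),key=lambda b:b[1]) if c=="scene" else None
        print(c,m.sum(),best)
    # visible part: collar upward
    def cost(q):
        q=np.r_[q]; return np.abs(rend(s,q,20,np.radians(82.3))-m)[:].sum()
    # restrict to handle+collar
E
```

```text
t 23.65 tcp [ 490.2 -342.7  290. ] yaw x 82.2 z [ 0.043 -0.005 -0.999] F [0.3 0.5 0.3] M [-0.01 -0.01 -0.02] w 74.2 q [-0.31  0.27  1.05  1.58 -0.26  1.4   0.63]
scene driver_grip 0.68 [ 564.2 -226.9  144.6]
scene driver_collar 0.56 [ 568.6 -224.7  142. ]
scene spanner 0.82 [570.2 -68.5   9.2]
scene tape_measure 0.8 [414.4 -91.3  52. ]
scene tape_measure 0.19 [576.   99.9  99.7]
scene drawer_front 0.67 [526.4  88.3  48.9]
scene 263 (array([ 642.475, -170.811]), np.float64(171.2), 70)
scene 263 (array([ 6.06095e+02, -1.96885e+02,  6.33000e-01,  3.84000e-01]), np.float64(94.1), 70)
top driver_grip 0.56 [ 564.8 -226.5  178.4]
top driver_collar 0.73 [ 560.1 -226.   181.7]
top spanner 0.74 [571.7 -69.4   5.9]
top spanner 0.33 [524.7  91.4  54.7]
top tape_measure 0.9 [420.9 -76.7  65.5]
top drawer_front 0.64 [521.1  97.9  57.7]
top 428 None
top 428 None
```

Emit:
servo_tool([
  [[30, -20, -40], [0, 0, 0]],
  [[80, -40, -40], [0, 0, 0]],
  [[130, -60, -40], [0, 0, 0]],
  [[180, -86, -40], [0, 0, 0]],
  [[230, -86, -40], [0, 0, 0]],
  [[280, -86, -40], [0, 0, 0]],
  [[334, -86, -40], [0, 0, 0]],
  [[334, -86, -40], [0, 0, 0]],
  [[334, -86, -40], [0, 0, 0]],
  [[334, -86, -40], [0, 0, 0]],
])

```text
t: 25.35
tcp_pos: [448.4, -0.1, 325.1]
orientation: [0.753, 0.658, 0.014, 0.016]
contact_force: [0.1, -1.1, -0.6]
gripper_width: 0.877
gripper_force: 0.0
```

```bash
python3 - <<'E'
import grip
from grip import *
import ncc2
view();grip.PARTS=grip.PARTS[3:]
for c in("scene","top"):
    s=r.snapshot(c);ms=r.masks_of(c,"driver")
    if not ms: print(c,"none");continue
    m=np.array(ms[0]["pixels"])
    for y in(70,82,94):
        def cost(q): return np.abs(rend(s,np.r_[q,0,0][:4],20,np.radians(y))-m).sum()
        x=np.array([570,-233,0,0.])
        f=minimize(lambda q:np.abs(rend(s,np.r_[q,0,0],20,np.radians(y))-m).sum(),x[:2],method="Nelder-Mead",options=dict(initial_simplex=[x[:2],x[:2]+[5,0],x[:2]+[0,5]]))
        x[:2]=f.x
        g=minimize(lambda q:np.abs(rend(s,q,20,np.radians(y))-m).sum(),x,method="Nelder-Mead",options=dict(initial_simplex=np.vstack([x]+[x+d for d in np.diag([4,4,.06,.06])])))
        print(c,m.sum(),y,f.x.round(1),round(f.fun,1),"tilt",g.x.round(3),round(g.fun,1))
    print(c,"screw",ncc2.run(s,14,(573.5,102)))
E
```

```text
t 25.35 tcp [ 4.484e+02 -1.000e-01  3.251e+02] yaw x 82.3 z [ 0.041 -0.006 -0.999] F [ 0.1 -1.1 -0.6] M [-0.03  0.09 -0.  ] w 74.9 q [-0.79 -0.22  0.57  1.82  0.14  1.47 -0.37]
scene 764 70 [ 572.7 -233.7] 54.4 tilt [ 5.76910e+02 -2.28874e+02 -5.10000e-02 -2.10000e-02] 39.7
scene 764 82 [ 571.8 -234.4] 56.7 tilt [ 5.77636e+02 -2.30360e+02 -3.50000e-02 -3.80000e-02] 38.1
scene 764 94 [ 572.7 -233.9] 58.4 tilt [ 5.77256e+02 -2.28722e+02 -3.90000e-02 -4.30000e-02] 41.7
scene screw (array([573.47 , 101.992,  -1.051]), np.float64(-0.776))
top 401 70 [ 570.7 -229.5] 48.8 tilt [ 5.74732e+02 -2.29007e+02 -1.50000e-02 -3.40000e-02] 40.8
top 401 82 [ 569.9 -229. ] 53.4 tilt [ 5.75193e+02 -2.33454e+02  2.60000e-02 -4.40000e-02] 30.0
top 401 94 [ 570.5 -229.9] 59.4 tilt [ 5.75257e+02 -2.34485e+02  4.10000e-02 -4.10000e-02] 40.1
top screw (array([569.587, 106.055,  -0.77 ]), np.float64(-0.073))
```

```bash
python3 -c "
from rig import r
print(r.close_job())"
```

```text
the job is handed in; nothing more can be done
None
```

The job is handed in at about 25 s of the 72 s limit, with no verdict returned: I measured the drawer home, the screw turned about 1.19 of 1.2 rad, and the screwdriver upright in its stand, its collar a few mm from the hole's centre.

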